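# Jack up the breadboard and hold it

## Task

The front edge of the rear-hinged optical breadboard has to come up so that a colleague can change its rubber foot. Stand the blue lever jack flat on the table with its steel saddle centred under the yellow lift tab with the black dot (not the grey tabs) and let go of it; then pump the red handle: one full trial stroke all the way down, let it rise all the way so the board settles again, then press it all the way down a second time. Finish while still holding the handle down, the board carried by the jack alone, and leave everything else on the table where it is.

Things in the scene. Friction and masses are not known exactly. Their poses are not given: they have to be found in the camera images.
- jack: Loose blue hand-lever jack, 0.7 kg. Origin: underside, below the carrying post; x points to the saddle end, z up. Base plate 225 long (x -130 to +95) x 70 wide x 8 mm; a 44 x 44 mm block on it to z 55. Saddle at x = +70; red handle over the -x end, its pivot at x = -33, z = 62.
- post (a point): Middle of the jack's upright black rubber carrying post, 22 x 22 mm square, 55 to 110 mm above the jack's underside, at x = y = 0 of the jack and near its centre of mass. Take the jack here from above, fingers closing along the jack's y. The point is 82 mm above the underside; axes as the jack's.
- saddle: Round steel saddle of the jack, 30 mm across, 6 mm thick, on a ram. Origin: centre of its top face, at x = +70 in the jack's frame, z 62 mm at rest. It rises 40 mm per radian of joint handle: 20 mm at full stroke. It drops back when the handle comes up.
- handle (a joint): Angle of the jack's pump handle: 0 fully up (sloping up 0.4 rad, away from the saddle end), 0.5 rad fully down, at a stop (0.1 rad below level). Springs back up by itself when let go. Under load it takes about 8 N or less, straight down at handle_grip, before the stop.
- handle_grip (a point): Centre of the top face of the red handle grip (55 long x 30 wide x 14 mm thick): 95 mm along the handle from its pivot, towards the jack's -x, and 7 mm above the handle's axis. About 105 mm above the table when up, 60 mm when down. Press it with closed fingertips from above.
- bench: Fixed stand with the rear-hinged black breadboard and white lamp module on it. Origin on the table; x points away from the front (robot) edge, y along it, z up. Board 300 wide in y, 12 mm thick, underside 70 mm up, front edge at x = -115; lamp top 167 mm up. Rubber feet 32 mm across at x = -70, y = +-120. Grey tabs 24 mm wide at y = +-130 on the edge: not lift points.
- pad: Yellow lift tab, 40 x 40 x 10 mm, black dot on top, clamped on the board's front edge up to 50 mm either side of its middle. Origin = lift point: centre of its underside, 20 mm ahead of the edge, axes as the bench's. 70 mm above the table at rest; a full stroke of the jack under it brings it to 82 mm. The standing jack's saddle passes under it with 8 mm to spare, handle up.
- rack: Bystander: white rack with two white objective tubes with red bands, 90 x 70 x 60 mm, origin under its centre. It and the jack stand on either side of the table, which is where differs.
- bottle_a: Bystander: small amber bottle, 28 mm wide, 55 mm high, origin under its centre.
- bottle_b: Bystander: small amber bottle, 28 mm wide, 55 mm high, origin under its centre.
- cup: Bystander: small grey cup, 52 mm wide, 45 mm high, origin under its centre.
- foot: Bystander: the new black rubber foot, 34 mm wide, 42 mm high, standing in a blue tray (80 x 100 x 22 mm); origin under its centre.

How it is judged:
By the outcome, as a careful person would: the job done as asked, in the order asked, and still so for the second after the job is handed in, while the arm keeps its last pose, push and grip.
It also fails if it takes over 67 s, if anything falls off the work surface, if the arm or the gripper's body presses on something with over 40 N, if the wrist force passes 120 N, or if a joint passes its speed limit or range.

## Robot

A 6-joint arm with a two-finger parallel gripper is mounted at the origin on the work surface. World frame = base frame: x ahead of the robot, y to its left, z up, the work surface at z = 0. Lengths are in m, angles in rad, forces in N, time in s.
With the tool pointing down it reaches from about 0.325 to 0.775 m from the base axis. Payload 5.5 kg.
Tool frame: the origin (TCP) lies between the finger pads; the fingertips stand 22 mm ahead of it and the grasp point (between the pads) lies 3 mm ahead of it; z points along the fingers, y is the line along which they close (so a half turn about z gives the same grasp; the last joint's range is limited). The gripper opens to 88 mm and grips with 3 to 60 N. Pads are 20 mm wide; open, the fingers measure 115 mm over their backs; the gripper's body (75 mm by 178 mm) begins 61 mm behind the grasp point.
Start: joints at [1.121, 0.091, 1.231, -0, 1.82, -0.057], TCP at [0.23, 0.554, 0.208] pointing down, gripper open.
Joint ranges: [-2.87, 2.87], [-0.86, 2.18], [0.17, 2.46], [-1.51, 4.65], [0.06, 2.69], [-2.65, 2.65]. Speed limits (rad/s): [2.57, 2.57, 3.01, 3.14, 3.14, 3.14].

## Interface

Orientations are given as [roll, pitch, yaw] about the fixed x, y, z axes, in that order (R = Rz(yaw) Ry(pitch) Rx(roll)).
In Python, from cell import readout, optics, r gives the robot as it stands.
- The arm moves only by the tool move_arm, never from a script. Its argument "deltas" is a list that holds one entry, the list of rows, each a list of 7 numbers: the shift along the world's x, y, z in mm, then the turn, a rotation vector about the world's x, y, z in degrees, then the opening, from -1 (shut) to 1 (fully open). A call has 1 to 20 rows; each row is the pose to reach, as a shift and turn from the pose commanded when the call began; what a row does not reach only later rows make up. A row lasts 1/8 s, in which the tool goes at most 62.5 mm and 10.7 degrees, less where a joint would pass 70% of its speed; a pose out of reach is approached as far as the arm can. A call with a gripper value outside its range is refused whole. The fingers move at their own pace and stop on an object; "force" is the grip in N (left out, the last holds). Time passes only in rows, so rows that repeat a pose let the fingers close. It gives the time, the measured TCP pose, the force, the opening and the grip force at its end, in the units of the state.
- readout.observe(): the state, without advancing time (a new reading comes with each control period).
- optics.grab_frame(name): name is "scene" or "top" or "wrist"; returns the picture (420x560x3 uint8, red, green, blue); there is no depth.
- optics.camera_params(name): a dict with "camera_matrix" (3x3 intrinsics, pixels), "k1" (the pictures are not rectified: a ray, as slopes to the right and down, at radius r is drawn at 1 + k1 r^2 times it, then the intrinsics apply), "extrinsics" (4x4, takes a point from camera to world coordinates); the wrist camera has in their place "mount" (4x4, takes a point from camera to tool coordinates, whose origin is the TCP and whose axes are the flange's). Camera axes: x right, y up, looking along -z (the intrinsics and any distortion apply to the point x, -y, -z); pixel columns grow to the right and rows downward; lengths in m; the calibration is good to about 2 mm. A picture is of the moment at which its call begins: read the wrist's pose just before it. camera_params takes no time and is no camera call.
- r.sign_off(): hands the job in; it is judged then, once.
The state is a dict: "time_s": time; "joints": joint angles; "qvel": joint speeds; "joint_efforts": joint torques, N m; "tool_pos": TCP position; "ee_rot": TCP orientation; "contact_force": force on the tool from outside, world axes, zero at the start; "moment": the same for the moment, N m; "finger_gap": finger opening in m; "grasp_force": force on a finger pad.
Only numpy, scipy, OpenCV 4.12 (cv2) and the standard library are available. Lean on these libraries where they do the work, as an engineer would, in place of code of your own. Each camera call takes 0.05 s, during which the arm holds its last target. There are 200 camera calls.

## Working session

There is one attempt and no reset: what is moved stays moved. The work goes in short steps, Python scripts to look and compute and a tool call to move; the robot and the scene stay as the last step left them, time stands still between calls to the robot, and variables do not carry over. Pictures are saved under pics/ and viewed, at most 10 in all, crops included, and the job is handed in when it is done.

Besides the shell and the picture viewer there is one more tool, called after "Request:" in YAML: its name, and indented under it one key for each argument. move_arm: Moves the arm, as the interface text tells. Its arguments: {"type":"object","properties":{"deltas":{"type":"array","items":{"type":"array","items":{"type":"array","items":{"type":"number"}}}},"force":{"type":"number"}},"required":["deltas"]}

```bash
mkdir -p pics; cat > h.py <<'E'
import numpy as np, cv2
from cell import readout, optics, r
from scipy.spatial.transform import Rotation as R
def save(name,fn):
    im=optics.grab_frame(name); cv2.imwrite('pics/'+fn,im[:,:,::-1]); return im
def pose(name,st=None):
    p=optics.camera_params(name)
    if name!='wrist': return p,np.array(p['extrinsics'])
    T=np.eye(4);T[:3,:3]=R.from_euler('xyz',st['ee_rot']).as_matrix();T[:3,3]=st['tool_pos']
    return p,T@np.array(p['mount'])
def px2w(name,uv,z,st=None):
    p,E=pose(name,st);K=np.array(p['camera_matrix']);k=p['k1']
    d=np.linalg.inv(K)@[uv[0],uv[1],1]; a=d[:2].copy(); b=a.copy()
    for _ in range(30): b=a/(1+k*(b@b))
    v=E[:3,:3]@[b[0],-b[1],-1]; o=E[:3,3]
    return o+v*(z-o[2])/v[2]
def w2px(name,P,st=None):
    p,E=pose(name,st);K=np.array(p['camera_matrix']);k=p['k1']
    c=np.linalg.inv(E)@np.append(P,1); b=np.array([c[0],-c[1]])/-c[2]
    b=b*(1+k*(b@b)); return (K@[b[0],b[1],1])[:2]
E
python3 - <<'E'
from h import *
a=save('top','t0.png');b=save('scene','s0.png')
cv2.imwrite('pics/t0b.png',cv2.resize(a,(800,600),interpolation=cv2.INTER_CUBIC)[:,:,::-1])
cv2.imwrite('pics/s0b.png',cv2.resize(b,(800,600),interpolation=cv2.INTER_CUBIC)[:,:,::-1])
for n in('top','scene'): print(optics.camera_params(n))
print(readout.observe())
E
```

```text
{'camera_matrix': array([[402.01571632,   0.        , 275.95863528],
       [  0.        , 402.01571632, 215.38062567],
       [  0.        ,   0.        ,   1.        ]]), 'k1': -0.10520275662219429, 'extrinsics': array([[ 6.53849597e-04,  9.89393651e-01, -1.45257616e-01,
         4.34322977e-01],
       [-9.99983314e-01, -1.86825584e-04, -5.77376084e-03,
        -5.07796180e-02],
       [-5.73966016e-03,  1.45258967e-01,  9.89377021e-01,
         1.19834983e+00],
       [ 0.00000000e+00,  0.00000000e+00,  0.00000000e+00,
         1.00000000e+00]])}
{'camera_matrix': array([[546.28543845,   0.        , 282.27833456],
       [  0.        , 546.28543845, 209.88293255],
       [  0.        ,   0.        ,   1.        ]]), 'k1': 0.042746903364193435, 'extrinsics': array([[ 0.80453025, -0.41513192,  0.42473117,  1.16593702],
       [ 0.59380651,  0.54879319, -0.5884045 , -0.87383874],
       [ 0.01117592,  0.72559736,  0.68802876,  1.03248531],
       [ 0.        ,  0.        ,  0.        ,  1.        ]])}
{'time_s': 0.1, 'joints': array([ 1.12128266e+00,  9.17637952e-02,  1.23173322e+00,  1.41090980e-05,
        1.81981849e+00, -5.66986178e-02]), 'qvel': array([-7.87904131e-05, -2.68581923e-03, -1.91985284e-03,  6.16787205e-04,
       -2.02248508e-03, -1.05131358e-03]), 'joint_efforts': array([ 2.13581086e-03, -4.47857201e+01, -4.07569778e+01,  7.00187730e-02,
        2.84135150e-02, -1.14975483e-04]), 'tool_pos': array([0.22954386, 0.55403992, 0.20655003]), 'ee_rot': array([-3.13987334e+00, -1.11288919e-04,  2.74878098e+00]), 'contact_force': array([ 0.42128757, -0.32995467, -0.52753512]), 'moment': array([-0.00215365, -0.030443  ,  0.0126952 ]), 'grasp_force': 0.0, 'finger_gap': 0.08776124346732352}
```

View pics/t0b.png

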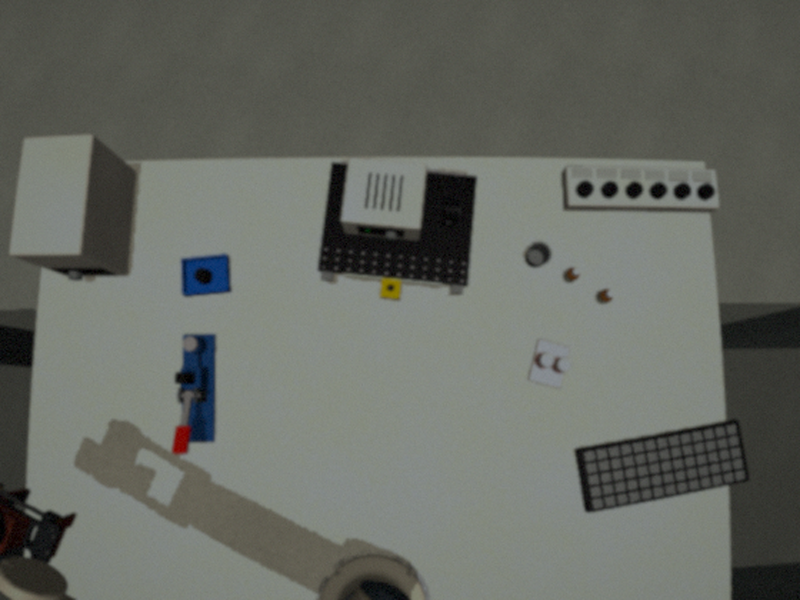

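View pics/s0b.png

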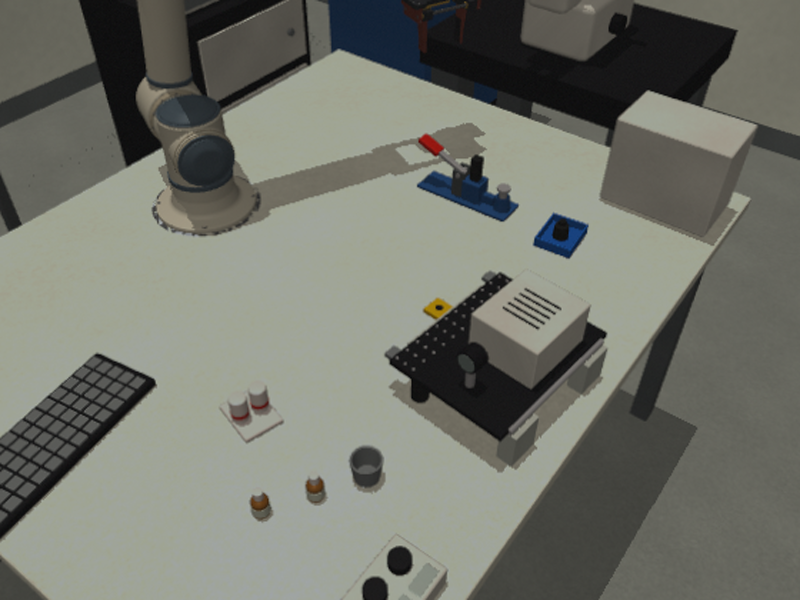

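The top view (800x600) shows the jack at about (198,388), with its saddle end up the image (+x), and the yellow tab at (391,289). I'll enlarge both next.

```bash
python3 - <<'E'
import cv2,numpy as np
im=cv2.imread('pics/t0.png')
a=cv2.resize(im[228:323,112:162],None,fx=6,fy=6,interpolation=cv2.INTER_CUBIC) #300x570
b=cv2.resize(im[172:217,218:338],None,fx=4,fy=4,interpolation=cv2.INTER_CUBIC) #480x180
s=cv2.imread('pics/s0.png'); c=cv2.resize(s[85:160,285:385],None,fx=4.8,fy=4.8,interpolation=cv2.INTER_CUBIC) #480x360
o=np.zeros((570,780,3),np.uint8);o[:,:300]=a;o[:180,300:]=b;o[200:560,300:]=c
o=np.clip(o.astype(float)*1.5,0,255).astype(np.uint8)
cv2.imwrite('pics/c0.png',o)
E
```

```text
(no output)
```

View pics/c0.png

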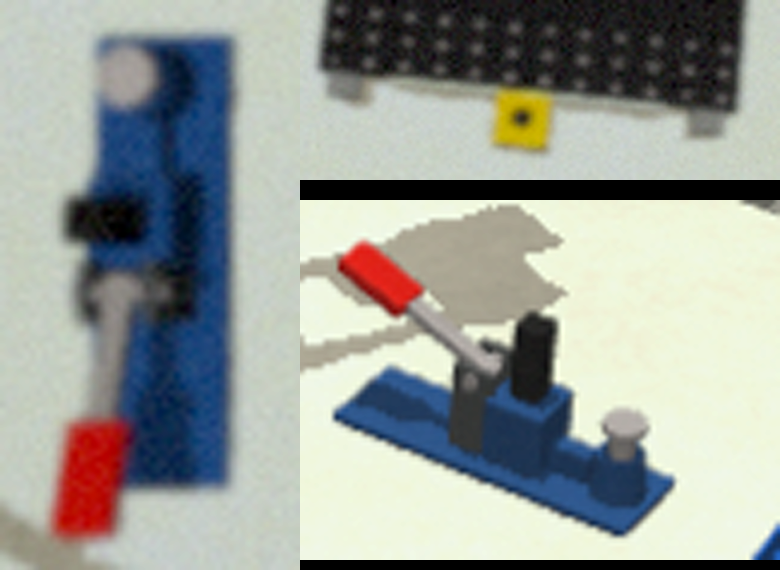

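```bash
python3 - <<'E'
from h import *
A=lambda x,y:(112+(x+.5)/6-.5,228+(y+.5)/6-.5)
B=lambda x,y:(218+(x-300+.5)/4-.5,172+(y+.5)/4-.5)
C=lambda x,y:(285+(x-300+.5)/4.8-.5,85+(y-200+.5)/4.8-.5)
f=lambda n,p,z:px2w(n,p,z)[:2].round(4)
tr,br=f('top',A(233,37),.008),f('top',A(229,488),.008)
print('plate right corners',tr,br,np.linalg.norm(tr-br), 'yaw',np.degrees(np.arctan2(*(tr-br)[::-1])))
s=f('top',A(128,76),.062);p=f('top',A(90,218),.110);g=f('top',A(90,480),.105)
print('saddle',s,f('scene',C(625,424),.062),'post',p,f('scene',C(538,322),.110),'dist',np.linalg.norm(s-p),np.degrees(np.arctan2(*(s-p)[::-1])))
print('grip',g,f('scene',C(380,275),.105))
l,rr=f('top',B(320,70),.082),f('top',B(735,108),.082)
print('edge',l,rr,np.linalg.norm(l-rr),np.degrees(np.arctan2(-(l-rr)[0],(l-rr)[1])))
print('dot',f('top',B(521,118),.080),f('scene',(439*.7,308.5*.7),.080))
for c in [(497,92),(552,95),(548,150),(493,146)]:print(f('top',B(*c),.080))
E
```

```text
plate right corners [0.5533 0.334 ] [0.3306 0.3279] 0.22278352721868824 yaw 1.5690026336075555
saddle [0.5289 0.3674] [0.5303 0.3648] post [0.4598 0.3646] [0.4604 0.3652] dist 0.06915670611010914 2.3204119249198984
grip [0.3414 0.3618] [0.3449 0.3559]
edge [0.6737 0.1074] [ 0.6461 -0.1868] 0.29549179345626503 -5.359444790534719
dot [ 0.6392 -0.0355] [ 0.6411 -0.0392]
[ 0.658  -0.0185]
[ 0.6558 -0.0574]
[ 0.6163 -0.0546]
[ 0.6192 -0.0158]
```

The measurements agree with the given sizes: saddle to post 69 mm, plate 223 mm, board edge 295 mm. The two cameras match to 2–4 mm. Next I hover over the post.

Request:
move_arm:
  deltas:
    - [[40,-33,0,0,0,4,1],[90,-74,0,0,0,9,1],[140,-115,0,0,0,15,1],[190,-156,0,0,0,20,1],[220,-180,0,0,0,24,1],[230,-189,0,0,0,24,1],[230,-189,0,0,0,24,1],[230,-189,0,0,0,24,1]]

```text
time_s: 1.1
tool_pos: [0.4586, 0.3664, 0.2075]
ee_rot: [3.141, -0.001, -3.114]
contact_force: [-0.9, 0.2, -0.5]
finger_gap: 0.088
grasp_force: 0.0
```

```bash
python3 - <<'E'
from h import *
st=readout.observe();print(st['tool_pos'],st['ee_rot'],st['joints'],st['contact_force'])
im=save('wrist','w1.png'); cv2.imwrite('pics/w1b.png',cv2.resize(im,(800,600),interpolation=cv2.INTER_CUBIC)[:,:,::-1])
x=np.array([np.cos(.027),np.sin(.027),0]);P=np.array([.460,.365,0])
for n,d,z in(('saddle',.07,.062),('post',0,.110),('grip',-.123,.105)):
  q=P+d*x;q[2]=z;print(n,w2px('wrist',q,st)/.7)
np.save('st1.npy',st,allow_pickle=True)
E
```

```text
[0.45857834 0.36640069 0.20748578] [ 3.14126810e+00 -5.41725687e-04 -3.11438634e+00] [ 6.15815206e-01  5.59794059e-02  1.26760216e+00  5.88641554e-04
  1.81828141e+00 -9.82043223e-01] [-0.88891233  0.21158864 -0.45210256]
saddle [394.29742316 364.36320131]
post [393.9493513  302.95792771]
grip [393.75557673 111.39594289]
```

View pics/w1b.png

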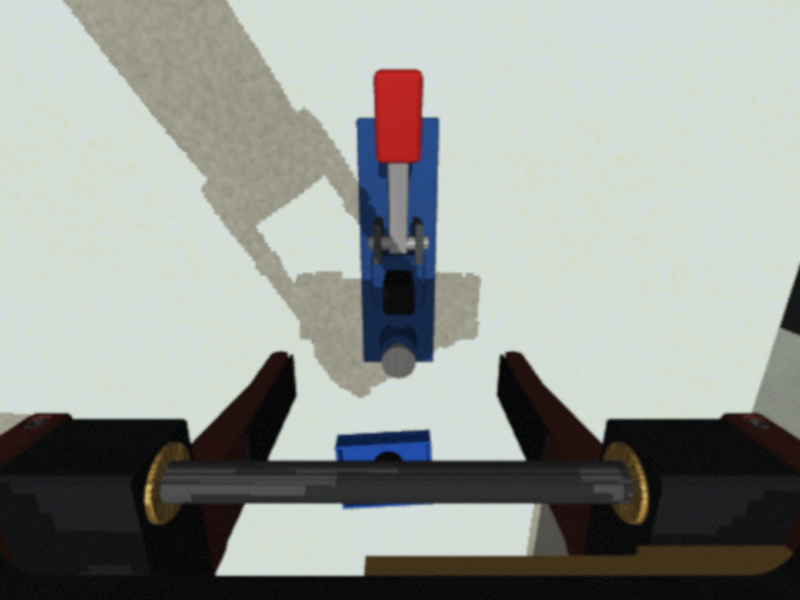

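Wrist view: saddle at (398,361), post top near (399,300), red grip centre at (398,116). I'll solve the jack's pose from these.

```bash
python3 - <<'E'
from h import *
st=np.load('st1.npy',allow_pickle=True).item()
f=lambda u,v,z:px2w('wrist',(u*.7,v*.7),z,st).round(4)
print('cam',pose('wrist',st)[1][:3,3])
print('saddle',f(398,361,.062),'post',f(399,300,.110),'post+x top edge',f(399,314,.110),'grip',f(398,116,.105))
l1,l2,r1,r2=f(358,119,.008),f(363,361,.008),f(438,119,.008),f(433,361,.008)
print(l1,l2,r1,r2,(l1+r1)/2,(l2+r2)/2)
E
```

```text
cam [0.37503135 0.36405608 0.38607598]
saddle [0.5267 0.37   0.062 ] post [0.4577 0.3685 0.11  ] post+x top edge [0.468  0.3688 0.11  ] grip [0.3396 0.3644 0.105 ]
[0.3306 0.331  0.008 ] [0.553 0.336 0.008] [0.3288 0.3982 0.008 ] [0.551 0.406 0.008] [0.3297 0.3646 0.008 ] [0.552 0.371 0.008]
```

Request:
move_arm:
  deltas:
    - [[0,0,-30,0,0,0,1],[0,0,-65,0,0,0,1],[0,0,-100,0,0,0,1],[0,0,-120,0,0,0,1],[0,0,-122,0,0,0,1],[0,0,-122,0,0,0,1],[0,0,-122,0,0,0,-1],[0,0,-122,0,0,0,-1],[0,0,-122,0,0,0,-1],[0,0,-122,0,0,0,-1],[0,0,-122,0,0,0,-1],[0,0,-122,0,0,0,-1],[0,0,-122,0,0,0,-1],[0,0,-122,0,0,0,-1]]
  force: 35

```text
time_s: 2.9
tool_pos: [0.4597, 0.3658, 0.0858]
ee_rot: [3.141, 0.0, -3.115]
contact_force: [0.8, 2.5, 0.2]
finger_gap: 0.0216
grasp_force: 35.0
```

Request:
move_arm:
  deltas:
    - [[0,0,15,0,0,0,-1],[0,0,40,0,0,0,-1],[0,-15,60,0,0,0,-1],[4,-45,60,0,0,-1,-1],[10,-80,60,0,0,-2,-1],[15,-120,60,0,0,-3,-1],[20,-160,60,0,0,-4,-1],[26,-200,60,0,0,-5,-1],[31,-240,60,0,0,-6,-1],[36,-280,60,0,0,-6.7,-1],[41,-320,60,0,0,-6.7,-1],[46,-355,60,0,0,-6.7,-1],[50,-380,50,0,0,-6.7,-1],[51,-389,35,0,0,-6.7,-1],[51,-391,20,0,0,-6.7,-1],[51,-391,8,0,0,-6.7,-1],[51,-391,4,0,0,-6.7,-1],[51,-391,4,0,0,-6.7,-1],[51,-391,4,0,0,-6.7,-1]]

```text
time_s: 5.28
tool_pos: [0.5111, -0.0254, 0.0903]
ee_rot: [3.142, 0.001, 3.051]
contact_force: [-0.3, -0.5, -5.7]
finger_gap: 0.0218
grasp_force: 34.9
```

```bash
python3 - <<'E'
from h import *
st=readout.observe();np.save('st2.npy',st,allow_pickle=True);print(st['tool_pos'],st['ee_rot'],st['contact_force'])
w=save('wrist','w2.png');t=save('top','t2.png');s=save('scene','s2.png')
o=np.zeros((600,800,3),np.uint8)
o[:300,:400]=cv2.resize(w,(400,300),interpolation=cv2.INTER_AREA)
o[:300,400:]=cv2.resize(s[170:290,240:400],(400,300),interpolation=cv2.INTER_CUBIC)
o[300:]=cv2.resize(t[180:255,200:400],(800,300),interpolation=cv2.INTER_CUBIC)
o=np.clip(o*1.4,0,255).astype(np.uint8)
cv2.imwrite('pics/c2.png',o[:,:,::-1])
E
```

```text
[ 0.51106602 -0.02535313  0.09027321] [3.14157618e+00 1.19973859e-03 3.05139100e+00] [-0.2750987  -0.52283932 -5.66284867]
```

View pics/c2.png

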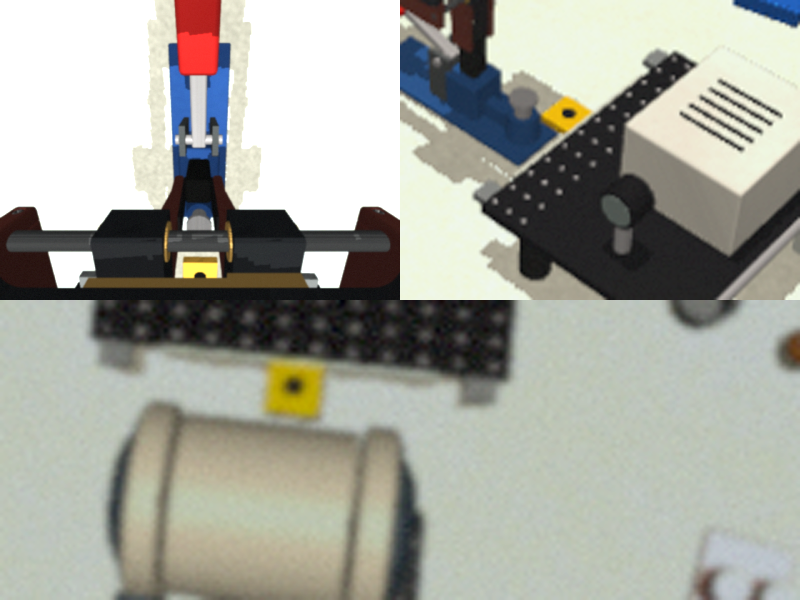

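The tab and saddle show in both the wrist and scene views. I'll enlarge those regions.

```bash
python3 - <<'E'
import cv2,numpy as np
w=cv2.imread('pics/w2.png');s=cv2.imread('pics/s2.png')
o=np.zeros((560,790,3),np.uint8)
o[:,:320]=cv2.resize(w[285:397,248:312],None,fx=5,fy=5,interpolation=cv2.INTER_CUBIC)
o[:400,330:780]=cv2.resize(s[195:235,275:320],None,fx=10,fy=10,interpolation=cv2.INTER_CUBIC)
cv2.imwrite('pics/c3.png',np.clip(o*1.4,0,255).astype(np.uint8))
E
```

```text
(no output)
```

View pics/c3.png

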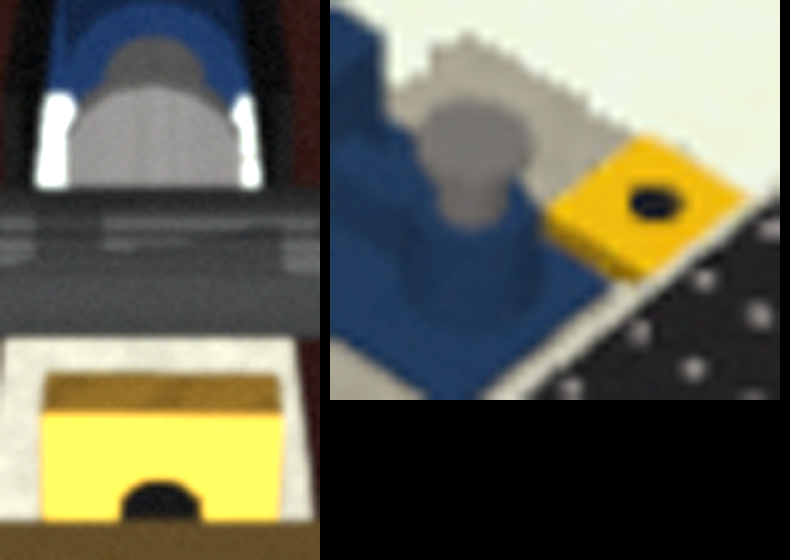

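```bash
python3 - <<'E'
from h import *
st=np.load('st2.npy',allow_pickle=True).item()
W=lambda x,y,z:px2w('wrist',(248+(x+.5)/5-.5,285+(y+.5)/5-.5),z,st)[:2]
S=lambda x,y,z:px2w('scene',(275+(x-330+.5)/10-.5,195+(y+.5)/10-.5),z)[:2]
yaw=np.radians(-5.2);bx=np.array([np.cos(yaw),np.sin(yaw)]);by=np.array([-bx[1],bx[0]])
zs=.0665
sw=(W(67,165,zs)+W(243,165,zs))/2; rim=W(155,86,zs); print('wrist saddle line',sw,'width',np.linalg.norm(W(67,165,zs)-W(243,165,zs)),'rim+15',rim+.015*bx)
pe=(W(43,411,.080)+W(280,411,.080))/2; pl=W(43,411,.08)-W(280,411,.08)
print('pad edge mid',pe,'width',np.linalg.norm(pl),'yaw',np.degrees(np.arctan2(pl[0],-pl[1])),'pad c',pe+.02*bx,'lower edge c',(W(47,375,.07)+W(279,375,.07))/2+.02*bx)
d=pe+.02*bx-(rim+.015*bx);print('wrist delta bench',d@bx,d@by)
ss=S(473,134,zs);sd=S(657,203,.08);d2=sd-ss;print('scene',ss,sd,'delta',d2@bx,d2@by)
t=np.array(st['tool_pos'][:2]);print('wrist saddle - tcp',(rim+.015*bx-t)@bx,(rim-t)@by)
E
```

```text
wrist saddle line [ 0.58084447 -0.03066587] width 0.029068262665389106 rim+15 [ 0.58070625 -0.03068525]
pad edge mid [ 0.61824662 -0.03297972] width 0.03888164182817489 yaw -5.151228400239873 pad c [ 0.63816431 -0.03479237] lower edge c [ 0.64056742 -0.0346574 ]
wrist delta bench 0.05759382376017174 0.0011173524292207519
scene [ 0.57883919 -0.03166236] [ 0.63874826 -0.0360146 ] delta 0.060056957665818686 0.001095388310578392
wrist saddle - tcp 0.06983688297979009 0.0010014995560075047
```

Request:
move_arm:
  deltas:
    - [[10,-0.7,0,0,0,0,-1],[25,-1.8,0,0,0,0,-1],[40,-3,0,0,0,0,-1],[52,-3.8,0,0,0,0,-1],[58,-4.3,0,0,0,0,-1],[59,-4.3,0,0,0,0,-1],[59,-4.3,-1.5,0,0,0,-1],[59,-4.3,-3,0,0,0,-1],[59,-4.3,-4.5,0,0,0,-1],[59,-4.3,-5,0,0,0,-1],[59,-4.3,-5,0,0,0,-1]]

```text
time_s: 6.8
tool_pos: [0.5696, -0.0298, 0.0857]
ee_rot: [3.141, 0.001, 3.051]
contact_force: [-4.9, 2.3, 2.3]
finger_gap: 0.0216
grasp_force: 34.9
```

```bash
python3 - <<'E'
from h import *
st=readout.observe();np.save('st3.npy',st,allow_pickle=True);print(st['tool_pos'],st['ee_rot'],st['contact_force'])
w=save('wrist','w3.png');s=save('scene','s3.png')
o=np.zeros((560,790,3),np.uint8)
o[:,:320]=cv2.resize(w[285:397,248:312],None,fx=5,fy=5,interpolation=cv2.INTER_CUBIC)
o[:540,330:780]=cv2.resize(s[180:240,270:320],None,fx=9,fy=9,interpolation=cv2.INTER_CUBIC)
cv2.imwrite('pics/c4.png',np.clip(o*1.4,0,255).astype(np.uint8)[:,:,::-1])
E
```

```text
[ 0.56960114 -0.02978349  0.08565294] [3.14136320e+00 5.53832392e-04 3.05089610e+00] [-4.86474226  2.30817638  2.29550533]
```

View pics/c4.png

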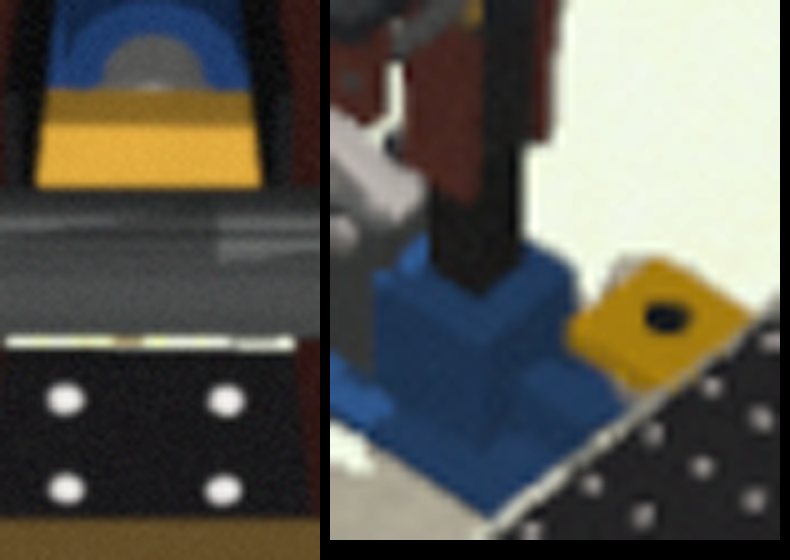

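The saddle sits centred under the tab (ram at x≈153, tab front edge midpoint ≈150 in the wrist crop), and the table carries the jack. Now I release, rise and move above the grip with fingers closed.

Request:
move_arm:
  deltas:
    - [[0,0,0,0,0,0,-0.5],[0,0,0,0,0,0,0],[0,0,0,0,0,0,0.3],[0,0,0,0,0,0,0.3],[0,0,0,0,0,0,0.3],[0,0,10,0,0,0,0.3],[0,0,40,0,0,0,0.3],[0,0,80,0,0,0,0.3],[0,0,110,0,0,0,0.3],[-20,2,110,0,0,0,-1],[-60,5,110,0,0,0,-1],[-100,9,110,0,0,0,-1],[-117,10.5,100,0,0,0,-1],[-117,10.5,80,0,0,0,-1],[-117,10.5,65,0,0,0,-1],[-117,10.5,65,0,0,0,-1],[-117,10.5,65,0,0,0,-1]]

```text
time_s: 9.02
tool_pos: [0.453, -0.0195, 0.1495]
ee_rot: [3.142, -0.001, 3.051]
contact_force: [0.6, 0.3, 0.4]
finger_gap: 0.0002
grasp_force: 0.0
```

```bash
python3 - <<'E'
from h import *
st=readout.observe();np.save('st4.npy',st,allow_pickle=True);print(st['tool_pos'],st['ee_rot'],st['contact_force'],st['finger_gap'])
w=save('wrist','w4.png');s=save('scene','s4.png')
o=np.zeros((560,790,3),np.uint8)
o[:300,:400]=cv2.resize(w,(400,300),interpolation=cv2.INTER_AREA)
o[:,405:785]=cv2.resize(s[150:262,244:320],None,fx=5,fy=5,interpolation=cv2.INTER_CUBIC)
cv2.imwrite('pics/c5.png',np.clip(o*1.4,0,255).astype(np.uint8)[:,:,::-1])
E
```

```text
[ 0.45302458 -0.01954077  0.14946514] [ 3.14157888e+00 -5.69958485e-04  3.05072845e+00] [0.62396518 0.32677106 0.39146417] 0.00020843779248091814
```

View pics/c5.png

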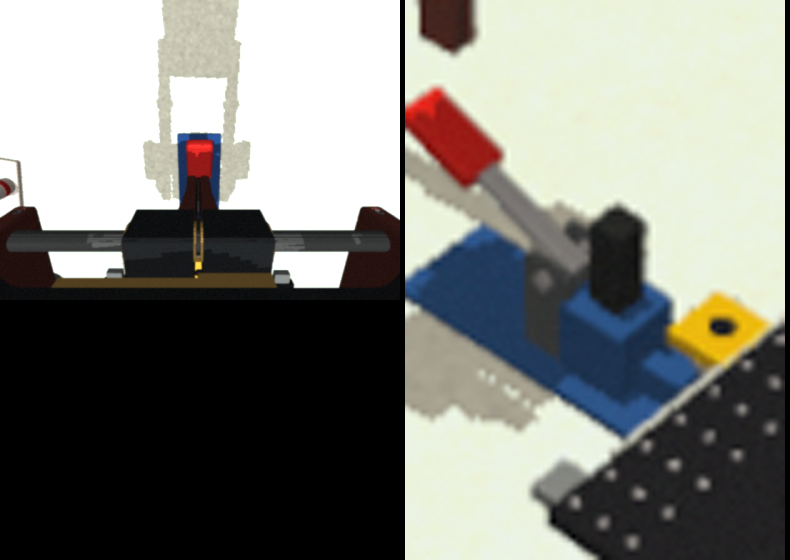

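The jack stands upright with the closed fingertips above the grip. First stroke: press slowly along the arc.

Request:
move_arm:
  deltas:
    - [[0,0,-10,0,0,0,-1],[0,0,-17,0,0,0,-1],[-1,0.1,-22,0,0,0,-1],[-3,0.2,-27,0,0,0,-1],[-5,0.4,-32,0,0,0,-1],[-6.5,0.5,-37,0,0,0,-1],[-8,0.6,-42,0,0,0,-1],[-9,0.7,-47,0,0,0,-1],[-9.5,0.8,-52,0,0,0,-1],[-10,0.9,-57,0,0,0,-1],[-10.5,0.9,-61,0,0,0,-1],[-10.5,0.9,-64,0,0,0,-1],[-10.5,0.9,-66,0,0,0,-1],[-10.5,0.9,-67,0,0,0,-1],[-10.5,0.9,-67,0,0,0,-1]]

```text
time_s: 11.0
tool_pos: [0.4422, -0.0186, 0.0826]
ee_rot: [-3.142, 0.0, 3.051]
contact_force: [-1.4, 0.2, 1.3]
finger_gap: 0.0004
grasp_force: 0.6
```

Request:
move_arm:
  deltas:
    - [[0,0,-1,0,0,0,-1],[0,0,-2,0,0,0,-1],[0,0,-3,0,0,0,-1],[0,0,-3,0,0,0,-1]]

```text
time_s: 11.5
tool_pos: [0.4421, -0.0186, 0.0794]
ee_rot: [3.142, -0.0, 3.051]
contact_force: [-1.2, -0.1, 1.8]
finger_gap: 0.0003
grasp_force: 0.7
```

```bash
python3 - <<'E'
from h import *
st=readout.observe();print(st['tool_pos'],st['contact_force'])
s=save('scene','s5.png');w=save('wrist','w5.png')
o=np.zeros((560,790,3),np.uint8)
o[:300,:400]=cv2.resize(w,(400,300),interpolation=cv2.INTER_AREA)
o[:,405:785]=cv2.resize(s[150:262,244:320],None,fx=5,fy=5,interpolation=cv2.INTER_CUBIC)
cv2.imwrite('pics/c6.png',np.clip(o*1.4,0,255).astype(np.uint8)[:,:,::-1])
E
```

```text
[ 0.44211828 -0.01855409  0.07939616] [-1.18866395 -0.08150189  1.77442985]
```

View pics/c6.png

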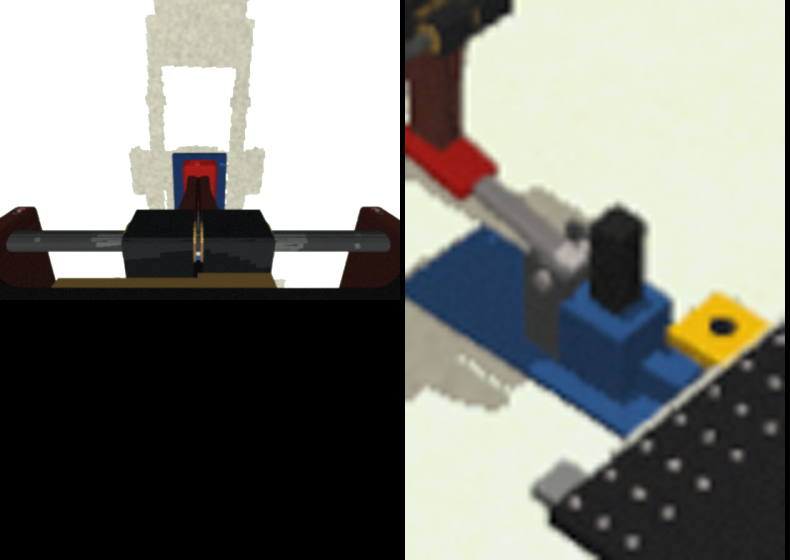

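```bash
python3 - <<'E'
from h import *
st=readout.observe()
J=np.array([.5696,-.0298]);bx=np.array([.996,-.089]);by=np.array([.089,.996])
def pt(x,y,z):return np.append(J+x*bx+y*by,z)
def cr(P):u=w2px('scene',P);return ((u-[244,150])*5+[405,0]).round(0)
def wr(P):return (w2px('wrist',P,st)/1.4).round(0)
def hp(L,h,th):
    a=.4-th;return -.033-L*np.cos(a)+h*np.sin(a), .062+L*np.sin(a)+h*np.cos(a)
for th in (0,.1,.2,.3,.4,.5):
    o=[]
    for L,h in((.0675,.007),(.0675,-.007)):
        x,z=hp(L,h,th);o+=[cr(pt(x,-.015,z)),cr(pt(x,.015,z))]
    x,z=hp(.1225,.007,th);print(th,*o,'wrist far end',wr(pt(x,.0,z)))
print('tip',cr(np.append(st['tool_pos'][:2],st['tool_pos'][2]-.022)),'post top',cr(pt(0,0,.11)),'base corners',cr(pt(-.13,.035,.008)),cr(pt(-.13,-.035,.008)))
print(wr(pt(-.13,.035,.008)),wr(pt(-.13,-.035,.008)), 'dot rise 12mm:',cr(np.array([.6388,-.036,.080])),cr(np.array([.6388,-.036,.092])))
E
```

```text
0 [466. 174.] [505. 147.] [459. 188.] [498. 161.] wrist far end [198. 183.]
0.1 [462. 181.] [501. 153.] [457. 196.] [496. 169.] wrist far end [198. 171.]
0.2 [459. 188.] [498. 161.] [456. 205.] [495. 178.] wrist far end [198. 162.]
0.3 [457. 196.] [496. 168.] [456. 214.] [495. 187.] wrist far end [198. 155.]
0.4 [456. 204.] [495. 177.] [457. 224.] [495. 197.] wrist far end [198. 149.]
0.5 [456. 214.] [495. 186.] [459. 234.] [497. 207.] wrist far end [198. 146.]
tip [439. 184.] post top [618. 218.] base corners [482. 219.] [395. 282.]
[226. 155.] [171. 155.] dot rise 12mm: [721. 324.] [722. 307.]
```

```bash
cat > fit.py <<'E'
from h import *
J=np.array([.5696,-.0298]);bx=np.array([.996,-.089]);by=np.array([.089,.996])
def hull(th,off,name,st):
    a=.4-th;p=[]
    for L in(.0675,.1225):
        for h in(-.007,.007):
            for y in(-.015,.015):
                x=-.033-L*np.cos(a)+h*np.sin(a);z=.062+L*np.sin(a)+h*np.cos(a)
                p.append(w2px(name,np.append(J+(x+off[0])*bx+(y+off[1])*by,z),st)*8)
    return cv2.convexHull(np.array(p).astype(np.int32))
def red(fn):
    im=cv2.imread(fn).astype(int);b,g,r_=im[...,0],im[...,1],im[...,2]
    return ((r_>90)&(g<.35*r_)&(b<.4*r_)).astype(np.uint8)
def fit(fn,name,st=None,box=None):
    m=red(fn)
    if box: k=np.zeros_like(m);k[box[1]:box[3],box[0]:box[2]]=1;m=m*k
    M=cv2.resize(m,None,fx=2,fy=2,interpolation=cv2.INTER_NEAREST)
    res=[]
    for th in np.arange(0,.56,.05):
        for ox in np.arange(-.008,.009,.004):
            for oy in(-.004,0,.004):
                c=np.zeros_like(M);cv2.fillPoly(c,[hull(th,(ox,oy),name,st)//4],1)
                res.append(((c&M).sum()/max((c|M).sum(),1),round(th,2),round(ox,3),oy))
    ys,xs=np.nonzero(m)
    print(fn,m.sum(),xs.min(),xs.max(),ys.min(),ys.max(),[tuple(np.round(q,3)) for q in sorted(res)[::-1][:4]])
if __name__=='__main__':
    fit('pics/s4.png','scene',box=(225,150,275,200));fit('pics/s5.png','scene',box=(225,150,275,215))
    st4=np.load('st4.npy',allow_pickle=True).item();st5=readout.observe()
    fit('pics/w4.png','wrist',st4,(240,170,320,300));fit('pics/w5.png','wrist',st5,(240,170,320,300))
    m=red('pics/s5.png')[165:215,225:275]
    for row in m[::2]:print(''.join('.#'[v] for v in row))
E
python3 fit.py
```

```text
pics/s4.png 179 243 262 168 186 [(np.float64(0.669), np.float64(0.1), np.float64(0.004), np.float64(0.004)), (np.float64(0.668), np.float64(0.05), np.float64(0.004), np.float64(0.004)), (np.float64(0.661), np.float64(0.05), np.float64(0.0), np.float64(0.004)), (np.float64(0.661), np.float64(0.1), np.float64(-0.004), np.float64(0.004))]
pics/s5.png 123 242 261 175 189 [(np.float64(0.483), np.float64(0.3), np.float64(-0.004), np.float64(0.004)), (np.float64(0.481), np.float64(0.25), np.float64(0.0), np.float64(0.004)), (np.float64(0.479), np.float64(0.35), np.float64(-0.004), np.float64(0.004)), (np.float64(0.478), np.float64(0.25), np.float64(0.0), np.float64(0.0))]Traceback (most recent call last):
  File "fit.py", line 29, in <module>
    fit('pics/w4.png','wrist',st4,(240,170,320,300));fit('pics/w5.png','wrist',st5,(240,170,320,300))
    ~~~^^^^^^^^^^^^^^^^^^^^^^^^^^^^^^^^^^^^^^^^^^^^^
  File "fit.py", line 22, in fit
    c=np.zeros_like(M);cv2.fillPoly(c,[hull(th,(ox,oy),name,st)//4],1)
                                       ~~~~^^^^^^^^^^^^^^^^^^^^
  File "fit.py", line 9, in hull
    p.append(w2px(name,np.append(J+(x+off[0])*bx+(y+off[1])*by,z),st)*8)
             ~~~~^^^^^^^^^^^^^^^^^^^^^^^^^^^^^^^^^^^^^^^^^^^^^^^^^^^^
  File "h.py", line 18, in w2px
    p,E=pose(name,st);K=np.array(p['camera_matrix']);k=p['k1']
        ~~~~^^^^^^^^^
  File "h.py", line 7, in pose
    p=optics.camera_params(name)
ValueError: time passes only in moves, steps and waits
```

```bash
sed -i 's/^def pose(name,st=None):/from functools import lru_cache\nCP=lru_cache()(lambda n:optics.camera_params(n))\ndef pose(name,st=None):/; s/    p=optics.camera_params(name)/    p=CP(name)/' h.py
python3 - <<'E'
from h import *
st4=np.load('st4.npy',allow_pickle=True).item()
cr=lambda u:((u-[244,150])*5+[405,0]).round(0)
for n,st in(('st4',st4),('now',readout.observe())):
    t=np.array(st['tool_pos'])
    for y in(-.014,0,.014):
      for x in (-.01,.01): print(n,x,y,cr(w2px('scene',t+[x,y,-.022])),'wrist',w2px('wrist',t+[x,y,-.022],st).round(0))
w=cv2.imread('pics/w5.png');w4=cv2.imread('pics/w4.png');s=cv2.imread('pics/s5.png');s4=cv2.imread('pics/s4.png')
o=np.zeros((600,800,3),np.uint8)
f=lambda im,x0,y0,x1,y1,k:cv2.resize(im[y0:y1,x0:x1],None,fx=k,fy=k,interpolation=cv2.INTER_CUBIC)
o[:300,:400]=f(w4,240,180,320,240,5);o[300:,:400]=f(w,240,200,320,260,5)
o[:300,400:]=f(s4,215,140,295,200,5);o[300:,400:]=f(s,215,140,295,200,5)
cv2.imwrite('pics/c7.png',np.clip(o*1.6,0,255).astype(np.uint8))
E
```

```text
st4 -0.01 -0.014 [418.  99.] wrist [257. 229.]
st4 0.01 -0.014 [448. 114.] wrist [260. 254.]
st4 -0.01 0 [435.  85.] wrist [276. 227.]
st4 0.01 0 [465. 100.] wrist [279. 252.]
st4 -0.01 0.014 [452.  72.] wrist [295. 226.]
st4 0.01 0.014 [482.  86.] wrist [297. 251.]
now -0.01 -0.014 [408. 191.] wrist [257. 229.]
now 0.01 -0.014 [437. 205.] wrist [260. 254.]
now -0.01 0 [425. 177.] wrist [276. 227.]
now 0.01 0 [453. 192.] wrist [279. 252.]
now -0.01 0.014 [441. 164.] wrist [295. 226.]
now 0.01 0.014 [470. 178.] wrist [297. 251.]
```

View pics/c7.png

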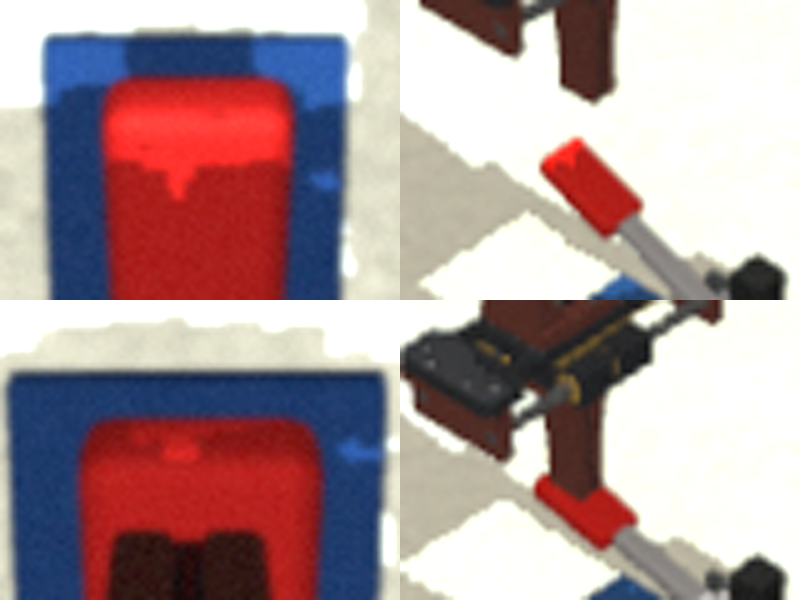

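The fingertips sit squarely on the grip at panel (578,495), but the handle is only about 0.2 rad down. The tips end higher than I assumed, so I keep pressing while watching the force.

Request:
move_arm:
  deltas:
    - [[0,0,-4,0,0,0,-1],[0,0,-8,0,0,0,-1],[0,0,-12,0,0,0,-1],[0,0,-15,0,0,0,-1],[0,0,-15,0,0,0,-1]]

```text
time_s: 12.22
tool_pos: [0.4417, -0.0186, 0.0644]
ee_rot: [-3.142, -0.001, 3.051]
contact_force: [-3.6, 0.3, 5.4]
finger_gap: 0.0004
grasp_force: 2.5
```

Request:
move_arm:
  deltas:
    - [[0,0,-3,0,0,0,-1],[0,0,-6,0,0,0,-1],[0,0,-8,0,0,0,-1],[0,0,-8,0,0,0,-1]]

```text
time_s: 12.72
tool_pos: [0.4416, -0.0185, 0.0565]
ee_rot: [-3.141, -0.001, 3.051]
contact_force: [-4.9, 0.1, 5.7]
finger_gap: 0.0004
grasp_force: 2.7
```

Request:
move_arm:
  deltas:
    - [[-1,0.1,-2,0,0,0,-1],[-2,0.2,-4,0,0,0,-1],[-2,0.2,-6,0,0,0,-1],[-2,0.2,-6,0,0,0,-1]]

```text
time_s: 13.22
tool_pos: [0.4412, -0.0185, 0.0514]
ee_rot: [-3.142, 0.003, 3.051]
contact_force: [0.2, 1.0, 6.2]
finger_gap: 0.0007
grasp_force: 3.1
```

```bash
cat > chk.py <<'E'
import sys
from h import *
st=readout.observe();print(st['tool_pos'],st['contact_force'])
fn='pics/'+sys.argv[1];im=save('scene',fn[5:]).astype(int)
# yellow tab blob + red blob centroids
def blob(im):
    r_,g,b=im[...,0],im[...,1],im[...,2]
    y=(r_>70)&(g>.5*r_)&(b<.3*r_);k=np.zeros_like(y);k[195:235,285:335]=1;y&=k
    rd=(r_>70)&(g<.35*r_)&(b<.35*r_);k[:]=0;k[160:215,230:270]=1;rd&=k
    o=[]
    for m in(y,rd):
        v,u=np.nonzero(m);o.append((len(u),u.mean().round(2),v.mean().round(2),u.min(),u.max(),v.min(),v.max()))
    return o
for f in('pics/s4.png','pics/s5.png',fn): print(f,blob(cv2.imread(f)[:,:,::-1].astype(int)))
E
python3 chk.py s6.png
```

```text
[ 0.44117315 -0.01851527  0.05143344] [0.16686954 1.00165263 6.15395374]
pics/s4.png [(143, np.float64(305.6), np.float64(215.85), np.int64(297), np.int64(315), np.int64(209), np.int64(222)), (180, np.float64(252.64), np.float64(177.02), np.int64(243), np.int64(262), np.int64(168), np.int64(186))]
pics/s5.png [(143, np.float64(305.6), np.float64(215.85), np.int64(297), np.int64(315), np.int64(209), np.int64(222)), (128, np.float64(251.94), np.float64(181.77), np.int64(242), np.int64(261), np.int64(175), np.int64(189))]
pics/s6.png [(148, np.float64(306.31), np.float64(213.2), np.int64(297), np.int64(316), np.int64(206), np.int64(220)), (97, np.float64(251.25), np.float64(188.0), np.int64(242), np.int64(260), np.int64(183), np.int64(193))]
```

The tab has risen about 9 of 12 mm; I continue to the stop.

Request:
move_arm:
  deltas:
    - [[0,0,-2,0,0,0,-1],[0,0,-4,0,0,0,-1],[0,0,-6,0,0,0,-1],[0,0,-6,0,0,0,-1],[0,0,-6,0,0,0,-1]]

```text
time_s: 13.9
tool_pos: [0.4411, -0.0185, 0.0456]
ee_rot: [-3.141, 0.003, 3.051]
contact_force: [-0.6, 0.4, 5.9]
finger_gap: 0.0003
grasp_force: 3.2
```

```bash
python3 chk.py s7.png
```

```text
[ 0.4411143  -0.01848626  0.04556973] [-0.60534162  0.43157181  5.91840864]
pics/s4.png [(143, np.float64(305.6), np.float64(215.85), np.int64(297), np.int64(315), np.int64(209), np.int64(222)), (180, np.float64(252.64), np.float64(177.02), np.int64(243), np.int64(262), np.int64(168), np.int64(186))]
pics/s5.png [(143, np.float64(305.6), np.float64(215.85), np.int64(297), np.int64(315), np.int64(209), np.int64(222)), (128, np.float64(251.94), np.float64(181.77), np.int64(242), np.int64(261), np.int64(175), np.int64(189))]
pics/s7.png [(150, np.float64(306.01), np.float64(212.41), np.int64(297), np.int64(316), np.int64(205), np.int64(219)), (95, np.float64(251.2), np.float64(189.73), np.int64(242), np.int64(260), np.int64(185), np.int64(195))]
```

Request:
move_arm:
  deltas:
    - [[0,0,-1,0,0,0,-1],[0,0,-2,0,0,0,-1],[0,0,-2,0,0,0,-1]]

```text
time_s: 14.32
tool_pos: [0.4412, -0.0185, 0.0448]
ee_rot: [-3.141, 0.003, 3.051]
contact_force: [-4.9, -0.1, 12.7]
finger_gap: 0.0005
grasp_force: 6.5
```

Stop reached: the force jumps to 12.7 N. Now I let the handle rise fully.

Request:
move_arm:
  deltas:
    - [[0,0,4,0,0,0,-1],[0.5,0,9,0,0,0,-1],[1,-0.1,14,0,0,0,-1],[2,-0.2,19,0,0,0,-1],[3,-0.3,24,0,0,0,-1],[5,-0.4,30,0,0,0,-1],[7,-0.6,36,0,0,0,-1],[9,-0.8,42,0,0,0,-1],[11,-1,48,0,0,0,-1],[12,-1,56,0,0,0,-1],[12,-1,66,0,0,0,-1],[12,-1,75,0,0,0,-1],[12,-1,75,0,0,0,-1],[12,-1,75,0,0,0,-1],[12,-1,75,0,0,0,-1],[12,-1,75,0,0,0,-1]]

```text
time_s: 16.32
tool_pos: [0.452, -0.0194, 0.1172]
ee_rot: [3.142, -0.001, 3.051]
contact_force: [-0.2, 0.3, 1.1]
finger_gap: 0.0003
grasp_force: 0.0
```

```bash
python3 chk.py s8.png; python3 - <<'E'
from h import *
a=cv2.imread('pics/s4.png',0);b=cv2.imread('pics/s8.png',0)
# post/block shift between before and after the stroke
for n,(x0,y0,x1,y1) in {'post+block':(268,188,300,232),'tab':(294,204,320,226),'base':(246,194,268,220)}.items():
    A=np.float32(a[y0:y1,x0:x1]);B=np.float32(b[y0:y1,x0:x1]);print(n,cv2.phaseCorrelate(A,B))
E
```

```text
[ 0.45199643 -0.01937001  0.11719367] [-0.19743675  0.28825784  1.06062301]
pics/s4.png [(143, np.float64(305.6), np.float64(215.85), np.int64(297), np.int64(315), np.int64(209), np.int64(222)), (180, np.float64(252.64), np.float64(177.02), np.int64(243), np.int64(262), np.int64(168), np.int64(186))]
pics/s5.png [(143, np.float64(305.6), np.float64(215.85), np.int64(297), np.int64(315), np.int64(209), np.int64(222)), (128, np.float64(251.94), np.float64(181.77), np.int64(242), np.int64(261), np.int64(175), np.int64(189))]
pics/s8.png [(143, np.float64(305.6), np.float64(215.85), np.int64(297), np.int64(315), np.int64(209), np.int64(222)), (179, np.float64(252.69), np.float64(177.04), np.int64(244), np.int64(262), np.int64(168), np.int64(186))]
post+block ((-0.07537307888950906, 0.40106773540115626), 1.0064703868495093)
tab ((0.5263968992649595, 0.0060288861336399435), 0.9998301696262242)
base ((-0.13634590043630013, 0.5053290402486397), 1.0052064960753475)
```

The board has settled, the handle is fully up and the jack has not shifted (grip centroid within 0.05 px). Second stroke, mirroring the ascent.

Request:
move_arm:
  deltas:
    - [[0,0,-10,0,0,0,-1],[0,0,-20,0,0,0,-1],[-1,0,-27,0,0,0,-1],[-3,0.2,-33,0,0,0,-1],[-5,0.4,-39,0,0,0,-1],[-7,0.6,-45,0,0,0,-1],[-9,0.7,-51,0,0,0,-1],[-10,0.8,-56,0,0,0,-1],[-11,0.9,-61,0,0,0,-1],[-11.5,1,-65,0,0,0,-1],[-12,1,-69,0,0,0,-1],[-12,1,-72,0,0,0,-1],[-12,1,-74,0,0,0,-1],[-12,1,-75,0,0,0,-1],[-12,1,-75.5,0,0,0,-1],[-12,1,-75.5,0,0,0,-1],[-12,1,-75.5,0,0,0,-1],[-12,1,-75.5,0,0,0,-1]]

```text
time_s: 18.62
tool_pos: [0.4412, -0.0185, 0.0445]
ee_rot: [-3.141, 0.003, 3.051]
contact_force: [-1.2, 0.7, 15.0]
finger_gap: 0.0006
grasp_force: 7.8
```

```bash
python3 chk.py s9.png
```

```text
[ 0.44120879 -0.01849032  0.04451966] [-1.20811778  0.70936321 15.02867081]
pics/s4.png [(143, np.float64(305.6), np.float64(215.85), np.int64(297), np.int64(315), np.int64(209), np.int64(222)), (180, np.float64(252.64), np.float64(177.02), np.int64(243), np.int64(262), np.int64(168), np.int64(186))]
pics/s5.png [(143, np.float64(305.6), np.float64(215.85), np.int64(297), np.int64(315), np.int64(209), np.int64(222)), (128, np.float64(251.94), np.float64(181.77), np.int64(242), np.int64(261), np.int64(175), np.int64(189))]
pics/s9.png [(146, np.float64(305.96), np.float64(212.36), np.int64(297), np.int64(316), np.int64(205), np.int64(219)), (97, np.float64(251.09), np.float64(189.93), np.int64(242), np.int64(260), np.int64(185), np.int64(195))]
```

The handle is at the stop (15 N) and the tab is up the full 12 mm (3.5 px). Handing in.

```bash
python3 -c "
from h import *
print(r.sign_off())"
```

```text
the job is handed in; nothing more can be done
None
```

The job is handed in at about 19 s: the jack stands under the yellow tab, the trial stroke went fully down and back up, and the second stroke is held at the stop with about 15 N and the tab raised about 12 mm.

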